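# Put the left-over charcoal away in its lidded box

### The arm

A 7-joint arm with a two-finger parallel gripper is mounted at the origin on a cart in front of the work surface, level with it; the furniture and walls round the work are solid. World frame = base frame: x ahead of the robot, y to its left, z up, the work surface at z = 0. Lengths are in m, angles in rad, forces in N, time in s.
With the tool pointing down it reaches from about 0.425 to 1.025 m from the base axis. Payload 9.4 kg.
Tool frame: the origin (TCP) lies at the very end of the fingers, on their centre line; the grasp point (between the pads) lies 19 mm behind it; z points along the fingers, y is the line along which they close (so a half turn about z gives the same grasp; the last joint's range is limited). The gripper opens to 85 mm and grips with 20 to 120 N. Pads are 22 mm wide; open, the fingers measure 114 mm over their backs; the gripper's body (76 mm by 85 mm) begins 54 mm behind the grasp point. The pads swing forward as they close: fully open they stand 13 mm farther back than shut.
Start: joints at [-1.251, 0.599, -0.003, 1.599, 0.002, 0.943, -0.08], TCP at [0.28, 0.669, 0.231] pointing down, gripper open.
Joint ranges: [-2.57, 2.57], [-0.35, 1.97], [-1.29, 1.29], [0.11, 2.56], [-1.05, 4.19], [0.11, 1.86], [-2.63, 2.63]. Speed limits (rad/s): [2.22, 2.22, 3.01, 3.01, 3.14, 3.14, 3.14].

### API

Orientations are given as a unit quaternion [w, x, y, z].
In Python, from plant import robot gives the robot as it stands.
- The arm moves only by the tool arm_command, never from a script. Its argument "targets" is a list of rows, each a list of 5 numbers: the shift along the tool's x, y, z in m, then the turn about the tool's z in rad, then the finger opening in m, from 0 to 0.0854. A call has 1 to 12 rows; each row shifts and turns the commanded pose from where the row before left it, along the tool's axes as they then stand; what a row does not reach is not made up. A row lasts 1/8 s, in which the tool goes at most 62.5 mm and 10.7 degrees, less where a joint would pass 70% of its speed; a pose out of reach is approached as far as the arm can. A call with a gripper value outside its range is refused whole. The fingers move at their own pace and stop on an object; "grip_force" is the grip in N (left out, the last holds). Time passes only in rows, so rows that do not move let the fingers close. It gives the time, the measured TCP pose, the force, the opening and the grip force at its end, in the units of the state.
- robot.read_state(): the state, without advancing time (a new reading comes with each control period).
- robot.grab_frame(name): name is "side" or "top"; returns the picture (420x560x3 uint8, red, green, blue); there is no depth.
- robot.camera_info(name): a dict with "K" (3x3 intrinsics, pixels), "R" (3x3) and "t" (3): a world point X has camera coordinates R X + t. Camera axes: x right, y down, z forward; pixel columns grow to the right and rows downward; lengths in m; the calibration is good to about 2 mm. A picture is of the moment at which its call begins. camera_info takes no time and is no camera call.
- robot.close_job(): hands the job in; it is judged then, once.
The state is a dict: "time": time; "joint_pos": joint angles; "qvel": joint speeds; "tau": joint torques, N m; "tool_pos": TCP position; "ee_rot": TCP orientation; "force": force on the tool from outside, world axes, zero at the start; "torque": the same for the moment, N m; "gripper_width": finger opening in m; "finger_force": force on a finger pad.
Only numpy, scipy, OpenCV 4.12 (cv2) and the standard library are available. Lean on these libraries where they do the work, as an engineer would, in place of code of your own. Each camera call takes 0.05 s, during which the arm holds its last target. There are 200 camera calls.

### The job

Put the left-over charcoal away: carry the pan by its handle to the charcoal box, rest its lip gently on the rim of the box, and tip it with the lip kept resting on the rim, so that all three briquettes slide in. Do not touch the charcoal with the gripper. Then put the empty pan back flat on the counter and shut the lid fully; leave everything else where it stands.

Things in the scene. Friction and masses are not known exactly. Their poses are not given: they have to be found in the camera images.
- charcoal_pan: loose sheet-steel pan with wooden handle, 0.26 kg, 240 mm long. Origin under the middle of the pan floor; +x to the open front edge (lip), z up. Floor x -65 to 65, 100 mm wide, 3 mm thick; walls 3 mm thick, 26 mm high, the side walls falling towards the lip. Handle 24 mm wide, 24 mm high, its middle line from (-87, 0, 27) to (-168, 0, 48) mm
- pan_grip (a point): middle of the pan's wooden handle, at (-127.5, 0, 37.5) mm in the pan's frame; the handle is 24 mm wide across y there
- pan_lip (a point): middle of the pan's open front edge, on its underside, at (65, 0, 0) mm in the pan's frame
- charcoal_box: open-topped bright steel charcoal box, fixed; 140 mm (x) by 200 mm (y), walls 4 mm, rolled rim (8 mm thick) with its top 100 mm above the counter, inner floor 4 mm up. Origin under its middle. -x face with the folded bail is the front; the lid is hinged on the back (+x) rim; front rim and side rims (y = +-98 mm) are free
- lid (a joint): angle of the box's lid (rad): 0 shut, grows as it opens, 1.57 upright; stiff hinge, stays where it is left. The lid is 4 mm thick, 145 mm from hinge line to front edge, 208 mm wide, with a pull tab 70 mm wide that reaches 23 mm beyond the front edge and ends in a roll 10 mm thick
- lid_tab (a point): middle of the lid's pull tab, 158 mm from the hinge line in the plane of the lid
- lid_hinge (a point): middle of the lid's hinge line, at (73, 0, 101) mm in the box's frame; the line runs along the box's y
- charcoal_1: black hexagonal charcoal briquette, 60 mm long, 32 mm across the flats, 65 g, loose in the pan; lies lengthwise in the front of the pan. Origin in the middle of the underside it first lies on, 16 mm from its long axis; x runs along it
- charcoal_2: black hexagonal charcoal briquette, 60 mm long, 32 mm across the flats, 65 g, loose in the pan; lies lengthwise in the front of the pan. Origin in the middle of the underside it first lies on, 16 mm from its long axis; x runs along it
- charcoal_3: black hexagonal charcoal briquette, 60 mm long, 32 mm across the flats, 65 g, loose in the pan; lies crosswise at the back of the pan. Origin in the middle of the underside it first lies on, 16 mm from its long axis; x runs along it
- goose_egg: white goose egg, 67x54x51 mm, lying on the counter; origin under its middle; to be left alone
- tape_roll: roll of brown tape lying flat, 96 mm across, 48 mm high; origin under its middle; to be left alone
- steel_cup: steel cup, 77 mm across, 101 mm high; origin under its middle; to be left alone
- spice_shaker: glass spice shaker, 41 mm across, 87 mm high; origin under its middle; to be left alone
- price_1: wooden block with a price card, 24x62x59 mm, at the back middle; origin under its middle; to be left alone
- price_2: wooden block with a price card, 24x62x59 mm, at the back right of the middle; origin under its middle; to be left alone
- price_3: wooden block with a price card, 24x62x59 mm, at the back right; origin under its middle; to be left alone
There are look-alikes about, which are no part of the job. What is shaped like the charcoal_2 but pink or red is not meant.

How it is judged:
By the outcome, as a careful person would: the job done as asked, in the order asked, and still so for the second after the job is handed in, with the robot touching nothing.
It also fails if it takes over 72 s, if anything falls off the work surface, if the arm or the gripper's body presses on something with over 40 N, if the wrist force passes 120 N, or if a joint passes its speed limit or range.

## Working session

There is one attempt and no reset: what is moved stays moved. The work goes in short steps, Python scripts to look and compute and a tool call to move; the robot and the scene stay as the last step left them, time stands still between calls to the robot, and variables do not carry over. Pictures are saved under pics/ and viewed, at most 10 in all, crops included, and the job is handed in when it is done.

Besides the shell and the picture viewer there is one more tool, called as a command line: name --pt "numbers of a row" for each row, then --argument value for the rest. arm_command: Moves the arm, as the interface text tells. Its arguments: {"type":"object","properties":{"targets":{"type":"array","items":{"type":"array","items":{"type":"number"}}},"grip_force":{"type":"number"}},"required":["targets"]}

```bash
ls; mkdir -p pics; python3 - <<'E'
from plant import robot
import cv2,numpy as np
for n in("top","side"):
    cv2.imwrite(f"pics/{n}0.png",robot.grab_frame(n)[:,:,::-1])
    c=robot.camera_info(n);print(n,c["K"],c["R"],c["t"],-c["R"].T@c["t"])
s=robot.read_state();print(s)
E
```

```text
pics
top [[546.73097988   0.         282.87467442]
 [  0.         546.73097988 207.78318223]
 [  0.           0.           1.        ]] [[ 0.00895479 -0.99990598  0.0103844 ]
 [-0.98760522 -0.01047107 -0.15660872]
 [ 0.15670273 -0.00885329 -0.98760613]] [-0.0528352   0.53742529  1.87819083] [ 0.23691951 -0.03057466  1.93962693]
side [[523.2122823    0.         268.13799075]
 [  0.         523.2122823  208.59796336]
 [  0.           0.           1.        ]] [[ 0.43789607  0.89886471 -0.01700782]
 [ 0.45832407 -0.23947493 -0.85591519]
 [-0.7734249   0.3670068  -0.51683646]] [-0.18206491 -0.15633948  1.87928344] [ 1.60486427 -0.56349747  0.83437234]
{'time': 0.1, 'joint_pos': array([-1.2506971 ,  0.60003569, -0.00256419,  1.60005216,  0.00178442,
        0.94288888, -0.07981744]), 'qvel': array([ 1.42653151e-03,  9.81512149e-05, -1.24370712e-03, -4.57078121e-03,
        2.22895901e-03,  1.76954069e-03, -8.68000124e-06]), 'tau': array([ 5.66264920e-03, -7.77984953e+01,  1.57024082e+00, -2.58626086e+01,
        1.27251723e-02,  5.47100615e-03,  9.31380873e-05]), 'tool_pos': array([0.28002313, 0.66828469, 0.230509  ]), 'ee_rot': array([-8.43593240e-05,  1.97076480e-01,  9.80387874e-01, -6.85729193e-04]), 'force': array([0.1834313 , 0.70791269, 0.68447274]), 'torque': array([ 0.02253788, -0.00670026, -0.04673053]), 'finger_force': 0.0, 'gripper_width': 0.08520184656161021}
```

View pics/top0.png

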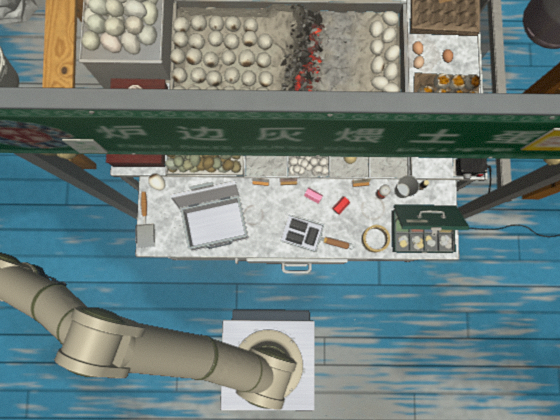

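View pics/side0.png

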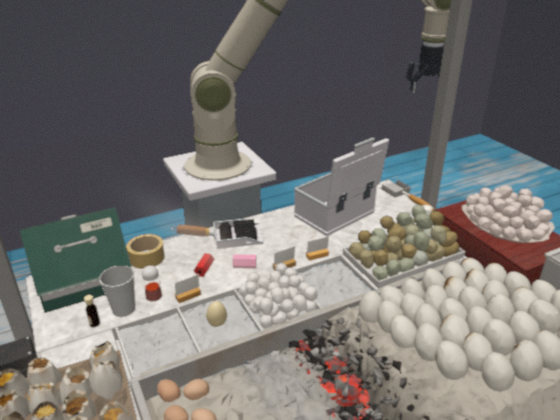

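The top view shows the pan at (302,233) with its handle towards (345,245), and the box at (213,222) with its lid open behind it. In the side view the pan is at (237,232) and the box at (340,195). I'll zoom in on both.

```bash
python3 - <<'E'
import cv2,numpy as np
t=cv2.imread("pics/top0.png");s=cv2.imread("pics/side0.png")
def z(im,x,y,w,h,f):return cv2.resize(im[y:y+h,x:x+w],(w*f,h*f),interpolation=cv2.INTER_CUBIC)
a=z(t,165,175,100,75,4);b=z(t,270,200,100,75,4)
c=z(s,290,130,100,75+25,4)[:300];d=z(s,165,195,100,75,4)
cv2.imwrite("pics/crop0.png",np.vstack([np.hstack([a,b]),np.hstack([c,d])]))
E
```

```text
(no output)
```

View pics/crop0.png

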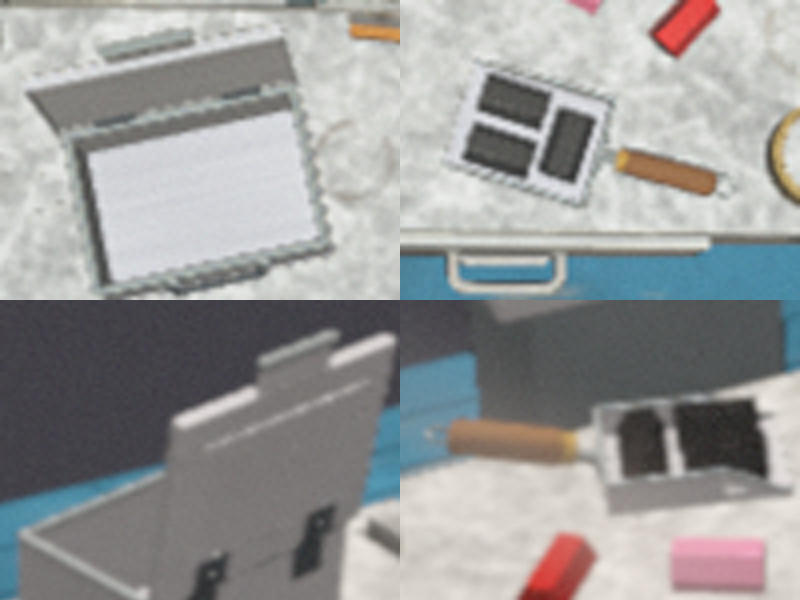

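The crop shows these points, in crop pixels:
- **Box rim corners (top view):** about (70,130), (100,293), (330,243) and (297,88).
- **Pan:** lip on the left at (47–70, 163–63), and brown handle at (215–320, 160–187).
- **Lid tab:** (145,42) in the top view and (298,345) in the side view.

```bash
cat >h.py <<'E'
from plant import robot
import cv2,numpy as np
def ray(n,uv):
    c=robot.camera_info(n);d=c["R"].T@np.linalg.inv(c["K"])@np.array([*uv,1.]);return -c["R"].T@c["t"],d
def plane(n,uv,z):
    o,d=ray(n,uv);return o+d*(z-o[2])/d[2]
def tri(a,b):
    A=[];B=[]
    for n,uv in(("top",a),("side",b)):
        o,d=ray(n,uv);d=d/np.linalg.norm(d);P=np.eye(3)-np.outer(d,d);A.append(P);B.append(P@o)
    return np.linalg.lstsq(np.vstack(A),np.hstack(B),rcond=None)[0]
def proj(n,X):
    c=robot.camera_info(n);p=c["K"]@(c["R"]@np.array(X)+c["t"]);return p[:2]/p[2]
def handle(n,im):   # brown blob: centroid + ends
    h=cv2.cvtColor(im,cv2.COLOR_RGB2HSV)
    m=cv2.inRange(h,(5,90,50),(20,255,230))
    k,l,st,ce=cv2.connectedComponentsWithStats(m)
    return m,l,st,ce
E
python3 - <<'E'
from h import *
np.set_printoptions(precision=4,suppress=True)
t=cv2.imread("pics/top0.png")[:,:,::-1];s=cv2.imread("pics/side0.png")[:,:,::-1]
def T(x,y,px=165,py=175):return (px+x/4-.4,py+y/4-.4)
C=[plane("top",T(*p),.1)[:2] for p in((70,130),(100,293),(330,243),(297,88))]
print("box",np.array(C),np.mean(C,0));
d=(C[0]-C[3])+(C[1]-C[2]);print("yaw of +y-90:",np.degrees(np.arctan2(d[1],d[0]))-90)
for a,b in zip(C,C[1:]+C[:1]):print(np.linalg.norm(a-b))
L=[plane("top",T(x,y,270,200),z)[:2] for x,y,z in((47,163,.005),(70,63,.005),(185,203,.026),(213,98,.026))]
print("pan",np.array(L)); print("lipmid",(L[0]+L[1])/2,"backmid",(L[2]+L[3])/2)
for n,im,w in(("top",t,(320,230,360,255)),("side",s,(172,220,212,240))):
    m,l,st,ce=handle(n,im)
    q=np.argwhere(m>0)[:,::-1];q=q[(q[:,0]>w[0])&(q[:,0]<w[2])&(q[:,1]>w[1])&(q[:,1]<w[3])]
    c=q.mean(0);u=np.linalg.svd(q-c,full_matrices=0)[2][0];e=(q-c)@u
    print(n,len(q),c,c+u*e.min(),c+u*e.max())
    if n=="top":
        print(plane(n,c,.047)[:2]);A,B=plane(n,c+u*e.min(),.035),plane(n,c+u*e.max(),.055);print(A,B,np.degrees(np.arctan2(*(B-A)[1::-1])));ct=c
    else:print("tri",tri(ct,c))
print("tab",tri(T(145,42),(290+298/4-.4,130+45/4-.4)))
print("lid corner R(-y)",tri(T(285,38),(290+178/4-.4,130+120/4-.4)),"L",tri(T(28,92),(290+390/4-.4,130+40/4-.4)))
E
```

```text
box [[0.5275 0.2957]
 [0.3891 0.2653]
 [0.4333 0.0729]
 [0.5659 0.1036]] [0.4789 0.1844]
yaw of +y-90: 12.112953671812534
0.14172160988430352
0.19736944926413466
0.13613524069837782
0.1958575721833928
pan [[ 0.4268 -0.0436]
 [ 0.5167 -0.0633]
 [ 0.3908 -0.1646]
 [ 0.4837 -0.1894]]
lipmid [ 0.4717 -0.0534] backmid [ 0.4373 -0.177 ]
top 136 [336.0662 242.6029] [323.908  239.3433] [348.0494 245.8156]
[ 0.4167 -0.2334]
[ 0.4289 -0.1922  0.035 ] [ 0.4052 -0.2739  0.055 ] -106.12082685738841
side 123 [194.7886 228.3577] [178.1146 226.1387] [208.2464 230.1487]
tri [ 0.4183 -0.2305  0.0418]
tab [0.5703 0.21   0.2719]
lid corner R(-y) [0.5821 0.1071 0.2452] L [0.5373 0.3081 0.2416]
```

```bash
cat >>h.py <<'E'
def yaw_of(q):
    w,x,y,z=q;return np.degrees(np.arctan2(2*(x*y+w*z),1-2*(y*y+z*z)))
def plan(wps,step=.05,tstep=.16,w=.0854,p=None,yaw=None):
    """wps: (x,y,z,yaw_deg of tool x); prints rounded rows in tool axes"""
    s=robot.read_state()
    p=np.array(s["tool_pos"]) if p is None else np.array(p);yaw=np.radians(yaw_of(s["ee_rot"]) if yaw is None else yaw)
    out=[]
    for x,y,z,a in wps:
        g=np.array([x,y,z]);da=(np.radians(a)-yaw+np.pi)%(2*np.pi)-np.pi
        n=int(max(np.ceil(np.linalg.norm(g-p)/step),np.ceil(abs(da)/tstep),1))
        for i in range(n,0,-1):
            da=(np.radians(a)-yaw+np.pi)%(2*np.pi)-np.pi
            d=(g-p)/i;c,sn=np.cos(yaw),np.sin(yaw)
            r=np.round([c*d[0]+sn*d[1],sn*d[0]-c*d[1],-d[2]],3);t=round(-da/i,2)
            p=p+np.array([c*r[0]+sn*r[1],sn*r[0]-c*r[1],-r[2]]);yaw-=t
            out.append([*map(float,r),t,w])
    print(len(out));print(str(out).replace("], ","],\n"));print(p,np.degrees(yaw))
E
python3 - <<'E'
from h import *
s=robot.read_state();print(yaw_of(s["ee_rot"]))
plan([(.30,.62,.33,150),(.42,.36,.34,130),(.5,.1,.32,110),(.48,-.1,.28,85),(.4175,-.235,.14,74.2)])
E
```

```text
157.26789588744174
25
[[-0.012, -0.012, -0.033, np.float64(0.04), 0.0854],
[-0.013, -0.012, -0.033, np.float64(0.04), 0.0854],
[-0.014, -0.011, -0.033, np.float64(0.05), 0.0854],
[-0.039, -0.027, -0.002, np.float64(0.06), 0.0854],
[-0.041, -0.025, -0.002, np.float64(0.06), 0.0854],
[-0.042, -0.023, -0.002, np.float64(0.06), 0.0854],
[-0.043, -0.02, -0.001, np.float64(0.06), 0.0854],
[-0.044, -0.017, -0.002, np.float64(0.05), 0.0854],
[-0.046, -0.016, -0.001, np.float64(0.06), 0.0854],
[-0.042, -0.017, 0.003, np.float64(0.06), 0.0854],
[-0.043, -0.015, 0.003, np.float64(0.06), 0.0854],
[-0.043, -0.012, 0.003, np.float64(0.06), 0.0854],
[-0.044, -0.01, 0.004, np.float64(0.05), 0.0854],
[-0.045, -0.008, 0.003, np.float64(0.06), 0.0854],
[-0.045, -0.005, 0.004, np.float64(0.05), 0.0854],
[-0.036, -0.018, 0.008, np.float64(0.09), 0.0854],
[-0.038, -0.014, 0.008, np.float64(0.09), 0.0854],
[-0.039, -0.011, 0.008, np.float64(0.09), 0.0854],
[-0.039, -0.007, 0.008, np.float64(0.09), 0.0854],
[-0.04, -0.004, 0.008, np.float64(0.08), 0.0854],
[-0.028, -0.01, 0.028, np.float64(0.04), 0.0854],
[-0.028, -0.009, 0.028, np.float64(0.04), 0.0854],
[-0.029, -0.008, 0.028, np.float64(0.04), 0.0854],
[-0.029, -0.007, 0.028, np.float64(0.03), 0.0854],
[-0.029, -0.005, 0.028, np.float64(0.04), 0.0854]]
[ 0.41761509 -0.23524573  0.139509  ] 74.18901559347233
```

arm_command --pt "-0.012 -0.012 -0.033 0.04 0.0854" --pt "-0.013 -0.012 -0.033 0.04 0.0854" --pt "-0.014 -0.011 -0.033 0.05 0.0854" --pt "-0.039 -0.027 -0.002 0.06 0.0854" --pt "-0.041 -0.025 -0.002 0.06 0.0854" --pt "-0.042 -0.023 -0.002 0.06 0.0854" --pt "-0.043 -0.02 -0.001 0.06 0.0854" --pt "-0.044 -0.017 -0.002 0.05 0.0854" --pt "-0.046 -0.016 -0.001 0.06 0.0854" --pt "-0.042 -0.017 0.003 0.06 0.0854" --pt "-0.043 -0.015 0.003 0.06 0.0854" --pt "-0.043 -0.012 0.003 0.06 0.0854"

```text
time: 1.6
tool_pos: [0.4608, 0.2289, 0.3311]
ee_rot: [-0.0, 0.505, 0.863, -0.0]
force: [0.7, 0.8, 0.1]
gripper_width: 0.0853
finger_force: 0.0
```

arm_command --pt "-0.044 -0.01 0.004 0.05 0.0854" --pt "-0.045 -0.008 0.003 0.06 0.0854" --pt "-0.045 -0.005 0.004 0.05 0.0854" --pt "-0.036 -0.018 0.008 0.09 0.0854" --pt "-0.038 -0.014 0.008 0.09 0.0854" --pt "-0.039 -0.011 0.008 0.09 0.0854" --pt "-0.039 -0.007 0.008 0.09 0.0854" --pt "-0.04 -0.004 0.008 0.08 0.0854" --pt "-0.028 -0.01 0.028 0.04 0.0854" --pt "-0.028 -0.009 0.028 0.04 0.0854" --pt "-0.029 -0.008 0.028 0.04 0.0854" --pt "0 0 0 0 0.0854"

```text
time: 3.1
tool_pos: [0.4401, -0.1823, 0.1948]
ee_rot: [-0.001, 0.777, 0.629, -0.001]
force: [0.7, -0.3, -0.3]
gripper_width: 0.0854
finger_force: 0.0
```

```bash
python3 - <<'E'
from h import *
plan([(.4175,-.235,.10,74.2),(.4175,-.235,.019,74.2)],step=.03)
E
```

```text
7
[[-0.014, -0.003, 0.024, np.float64(0.02), 0.0854],
[-0.014, -0.002, 0.024, np.float64(0.02), 0.0854],
[-0.014, -0.002, 0.023, np.float64(0.01), 0.0854],
[-0.015, -0.003, 0.024, np.float64(0.02), 0.0854],
[0.0, 0.0, 0.027, np.float64(-0.0), 0.0854],
[0.0, 0.0, 0.027, np.float64(-0.0), 0.0854],
[0.001, 0.0, 0.027, np.float64(-0.0), 0.0854]]
[ 0.41719011 -0.23439782  0.01879447] 73.95634463528769
```

arm_command --pt "-0.014 -0.003 0.024 0.02 0.0854" --pt "-0.014 -0.002 0.024 0.02 0.0854" --pt "-0.014 -0.002 0.023 0.01 0.0854" --pt "-0.015 -0.003 0.024 0.02 0.0854" --pt "0 0 0 0 0.0854"

```text
time: 3.72
tool_pos: [0.4189, -0.234, 0.1007]
ee_rot: [-0.001, 0.798, 0.603, -0.0]
force: [0.0, -0.4, 0.7]
gripper_width: 0.0858
finger_force: 0.0
```

```bash
python3 - <<'E'
from h import *
a=robot.grab_frame("top");b=robot.grab_frame("side")
def z(im,x,y,w,h,f):return cv2.resize(im[y:y+h,x:x+w],(w*f,h*f),interpolation=cv2.INTER_CUBIC)
cv2.imwrite("pics/pre.png",np.hstack([z(a,270,200,100,75,4),z(b,155,170,100,75,4)])[:,:,::-1])
s=robot.read_state();p=s["tool_pos"];print(p,yaw_of(s["ee_rot"]))
print((proj("top",p)-[270,200])*4,(proj("side",p)-[155,170])*4)
E
```

```text
[ 0.41993668 -0.233452    0.10190998] 74.24036458060807
[271.22443343 160.5150988 ] [142.57100749 161.49617973]
```

View pics/pre.png

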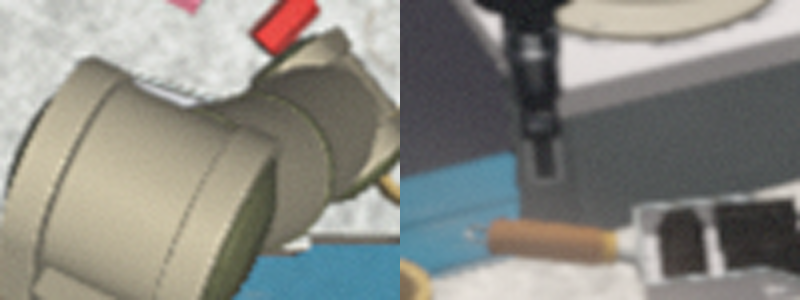

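The side view shows the fingers (x≈545) above the middle of the handle (487–618), so I can descend and grip.

arm_command --pt "0 0.001 0.027 0 0.0854" --pt "0 0 0.027 0 0.0854" --pt "0 0 0.027 0 0.0854" --pt "0 0 0 0 0.0854" --pt "0 0 0 0 0.02" --pt "0 0 0 0 0.01" --pt "0 0 0 0 0.01" --pt "0 0 0 0 0.01" --pt "0 0 0 0 0.01" --pt "0 0 0 0 0.01" --grip_force 110

```text
time: 5.08
tool_pos: [0.4206, -0.2344, 0.021]
ee_rot: [0.001, 0.798, 0.603, 0.0]
force: [-0.9, 1.0, 9.0]
gripper_width: 0.0222
finger_force: 107.3
```

arm_command --pt "0 0 -0.005 0 0.01" --pt "0 0 -0.005 0 0.01" --pt "0 0 -0.005 0 0.01" --pt "0 0 -0.005 0 0.01" --pt "0 0 0 0 0.01" --pt "0 0 0 0 0.01"

```text
time: 5.82
tool_pos: [0.4203, -0.2343, 0.0403]
ee_rot: [0.0, 0.798, 0.603, 0.0]
force: [-0.2, -0.3, -4.8]
gripper_width: 0.0219
finger_force: 108.3
```

```bash
python3 - <<'E'
from h import *
a=robot.grab_frame("top");b=robot.grab_frame("side")
def z(im,x,y,w,h,f):return cv2.resize(im[y:y+h,x:x+w],(w*f,h*f),interpolation=cv2.INTER_CUBIC)
cv2.imwrite("pics/lift.png",np.hstack([z(a,270,200,100,75,4),z(b,165,180,100,75,4)])[:,:,::-1])
s=robot.read_state();p=s["tool_pos"];print(p,yaw_of(s["ee_rot"]),s["force"],s["torque"],s["gripper_width"])
E
```

```text
[ 0.42013679 -0.23426518  0.04017989] 74.1860020721047 [ 0.752446   -0.66875387 -4.4361074 ] [-0.50474509  0.1141452   0.02148567] 0.021844801613112894
```

View pics/lift.png

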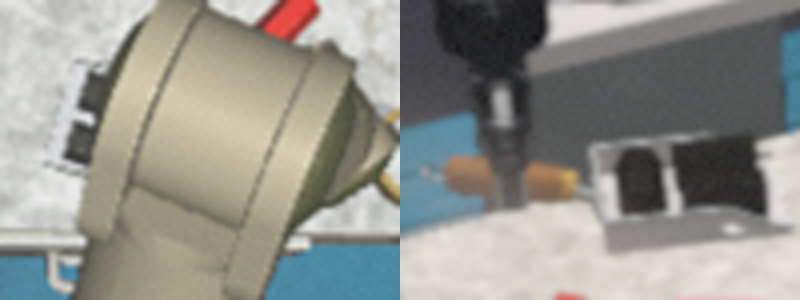

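Fully lifted: 4.5 N is the loaded pan's weight, and the 0.5 Nm moment is held. The side view shows the pan practically level, with all the briquettes still in it. Next I'll carry it to hover over the side rim.

```bash
python3 - <<'E'
from h import *
plan([(.42,-.234,.10,74.2),(.46,-.2,.17,82),(.538,-.1,.17,102.1)],step=.018,tstep=.06,w=.01)
E
```

```text
17
[[0.0, -0.0, -0.015, np.float64(-0.0), 0.01],
[0.0, -0.0, -0.015, np.float64(-0.0), 0.01],
[0.0, -0.0, -0.015, np.float64(-0.0), 0.01],
[0.0, -0.0, -0.015, np.float64(-0.0), 0.01],
[0.009, 0.006, -0.014, np.float64(-0.03), 0.01],
[0.009, 0.006, -0.014, np.float64(-0.03), 0.01],
[0.008, 0.006, -0.014, np.float64(-0.03), 0.01],
[0.008, 0.007, -0.014, np.float64(-0.02), 0.01],
[0.008, 0.006, -0.014, np.float64(-0.03), 0.01],
[0.014, 0.008, 0.0, np.float64(-0.04), 0.01],
[0.013, 0.009, 0.0, np.float64(-0.04), 0.01],
[0.013, 0.009, 0.0, np.float64(-0.04), 0.01],
[0.013, 0.01, 0.0, np.float64(-0.05), 0.01],
[0.012, 0.01, 0.0, np.float64(-0.04), 0.01],
[0.012, 0.011, 0.0, np.float64(-0.05), 0.01],
[0.011, 0.011, 0.0, np.float64(-0.04), 0.01],
[0.011, 0.011, 0.0, np.float64(-0.05), 0.01]]
[ 0.5377772  -0.09976388  0.17017989] 102.26093403351506
```

arm_command --pt "0 0 -0.008 0 0.01" --pt "0 0 -0.015 0 0.01" --pt "0 0 -0.015 0 0.01" --pt "0 0 -0.015 0 0.01" --pt "0 0 -0.007 0 0.01" --pt "0.009 0.006 -0.014 -0.03 0.01" --pt "0.009 0.006 -0.014 -0.03 0.01" --pt "0.008 0.006 -0.014 -0.03 0.01" --pt "0.008 0.007 -0.014 -0.02 0.01" --pt "0.008 0.006 -0.014 -0.03 0.01"

```text
time: 7.18
tool_pos: [0.4596, -0.1996, 0.1708]
ee_rot: [-0.0, 0.753, 0.658, -0.0]
force: [-0.5, 0.8, -5.2]
gripper_width: 0.022
finger_force: 108.3
```

arm_command --pt "0.014 0.008 0 -0.04 0.01" --pt "0.013 0.009 0 -0.04 0.01" --pt "0.013 0.009 0 -0.04 0.01" --pt "0.013 0.01 0 -0.05 0.01" --pt "0.012 0.01 0 -0.04 0.01" --pt "0.012 0.011 0 -0.05 0.01" --pt "0.011 0.011 0 -0.04 0.01" --pt "0.011 0.011 0 -0.05 0.01" --pt "0 0 0 0 0.01" --pt "0 0 0 0 0.01"

```text
time: 8.43
tool_pos: [0.5375, -0.1002, 0.1703]
ee_rot: [-0.0, 0.628, 0.778, -0.0]
force: [-0.2, -0.4, -4.9]
gripper_width: 0.022
finger_force: 108.3
```

```bash
python3 - <<'E'
from h import *
a=robot.grab_frame("top");b=robot.grab_frame("side")
def z(im,x,y,w,h,f):return cv2.resize(im[y:y+h,x:x+w],(w*f,h*f),interpolation=cv2.INTER_CUBIC)
cv2.imwrite("pics/hov.png",np.hstack([z(a,195,160,100,100,4),z(b,230,135,100,100,4)])[:,:,::-1])
s=robot.read_state();p=s["tool_pos"];print(p,yaw_of(s["ee_rot"]),s["force"],s["torque"],s["gripper_width"])
u=np.radians(yaw_of(s["ee_rot"]));u=np.array([np.cos(u),np.sin(u),0])
l=np.array([-u[1],u[0],0]);L=p+u*.19;L[2]-=.021
for d in(.05,-.05):
  print("pred lip",(proj("top",L+l*d)-[195,160])*4,(proj("side",L+l*d)-[230,135])*4+[400,0])
R=np.array([.4996,.0883,.1]);l=np.array([.978,.21,0])
for d in(.07,-.07):
  print("pred rim",(proj("top",R+l*d)-[195,160])*4,(proj("side",R+l*d)-[230,135])*4+[400,0])
E
```

```text
[ 0.53738103 -0.10047595  0.1703216 ] 102.18629221874302 [ 0.23384274  0.09277704 -4.77863734] [-0.53179406 -0.1036763  -0.00107424] 0.02187378784074365
pred lip [203.36084846 276.66925589] [663.89476582 158.15506596]
pred lip [180.22390888 159.40248783] [760.61438547 210.41123029]
pred rim [176.1964873  143.90177277] [783.79728264 285.23214382]
pred rim [207.55179695 303.89097335] [650.49056987 209.15315029]
```

View pics/hov.png

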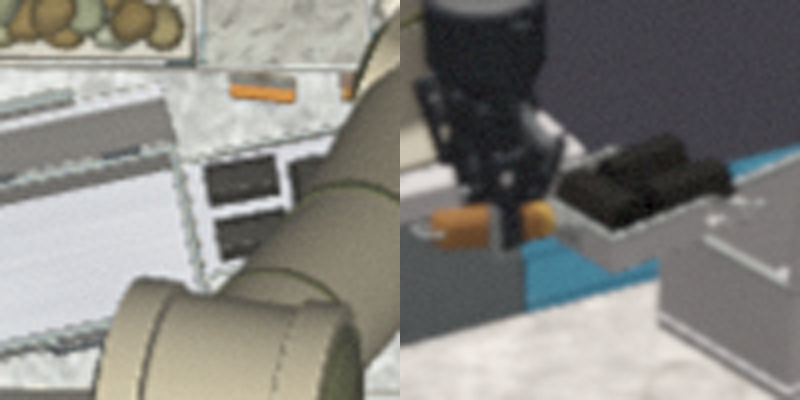

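The lip's near corner is at about (182,165) in the top crop and (762,203) in the side crop. Both match the prediction of the lip 190 mm ahead of the TCP, so the lip is just short of the rim. I'll move 12 mm forward and lower slowly.

arm_command --pt "0.006 0 0 0 0.01" --pt "0.006 0 0.004 0 0.01" --pt "0 0 0.01 0 0.01" --pt "0 0 0.01 0 0.01" --pt "0 0 0.01 0 0.01" --pt "0 0 0.006 0 0.01" --pt "0 0 0 0 0.01" --pt "0 0 0 0 0.01"

```text
time: 9.52
tool_pos: [0.5355, -0.0882, 0.1304]
ee_rot: [0.0, 0.628, 0.779, 0.0]
force: [-0.4, 0.4, -3.7]
gripper_width: 0.022
finger_force: 108.2
```

arm_command --pt "0 0 0.002 0 0.01" --pt "0 0 0.001 0 0.01" --pt "0 0 0.001 0 0.01" --pt "0 0 0 0 0.01"

```text
time: 10.02
tool_pos: [0.5353, -0.0881, 0.1263]
ee_rot: [-0.0, 0.628, 0.779, -0.0]
force: [-0.1, 0.3, -4.2]
gripper_width: 0.0223
finger_force: 108.3
```

arm_command --pt "0 0 0.001 0 0.01" --pt "0 0 0.001 0 0.01" --pt "0 0 0 0 0.01" --pt "0 0 0 0 0.01"

```text
time: 10.52
tool_pos: [0.5353, -0.0881, 0.1243]
ee_rot: [0.0, 0.628, 0.779, 0.0]
force: [-0.7, 0.5, -3.8]
gripper_width: 0.0223
finger_force: 108.3
```

arm_command --pt "0 0 0.001 0 0.01" --pt "0 0 0.001 0 0.01" --pt "0 0 0 0 0.01" --pt "0 0 0 0 0.01"

```text
time: 11.02
tool_pos: [0.5353, -0.0881, 0.1224]
ee_rot: [0.0, 0.628, 0.779, 0.0]
force: [0.4, -0.3, -2.4]
gripper_width: 0.0224
finger_force: 108.6
```

arm_command --pt "0 0 0.001 0 0.01" --pt "0 0 0 0 0.01" --pt "0 0 0 0 0.01"

```text
time: 11.4
tool_pos: [0.5354, -0.0882, 0.1214]
ee_rot: [0.0, 0.628, 0.779, 0.0]
force: [1.2, -1.4, -1.3]
gripper_width: 0.0225
finger_force: 108.7
```

```bash
python3 - <<'E'
from h import *
for i in range(1):
  robot.grab_frame("top");s=robot.read_state();print(s["force"],s["torque"],s["tool_pos"])
# tip arc: contact 181 ahead, 37.5-ish above
import math
d,h=.181,.0395
pd,ph=d,h
for t in range(4,60,4):
  a=math.radians(t);D=d*math.cos(a)-h*math.sin(a);H=d*math.sin(a)+h*math.cos(a)
  print(t,round(pd-D,4),round(-(H-ph),4));pd,ph=D,H
E
```

```text
[-0.39196261 -1.64815617 -0.69028254] [-0.21524863  0.05602329  0.0468604 ] [ 0.53543524 -0.08816721  0.12139223]
4 0.0032 -0.0125
8 0.0041 -0.0123
12 0.0049 -0.012
16 0.0057 -0.0116
20 0.0065 -0.0112
24 0.0073 -0.0107
28 0.008 -0.0101
32 0.0087 -0.0096
36 0.0094 -0.0089
40 0.01 -0.0083
44 0.0105 -0.0075
48 0.011 -0.0068
52 0.0115 -0.006
56 0.0118 -0.0052
```

The lip is resting: the held moment fell from 0.5 to 0.2 Nm and the rim carries about 3 N. I'll loosen the grip so the handle can pivot in the pads.

arm_command --pt "0 0 0 0 0.01" --pt "0 0 0 0 0.01" --pt "0 0 0 0 0.01" --grip_force 25

```text
time: 11.82
tool_pos: [0.5354, -0.0881, 0.1213]
ee_rot: [0.0, 0.628, 0.779, 0.0]
force: [0.2, -1.4, -0.8]
gripper_width: 0.0224
finger_force: 108.7
```

arm_command --pt "0.001 0 -0.004 0 0.01" --pt "0.001 0 -0.004 0 0.01" --pt "0.001 0 -0.004 0 0.01" --pt "0.001 0 -0.004 0 0.01" --pt "0.001 0 -0.004 0 0.01" --pt "0.002 0 -0.004 0 0.01" --pt "0 0 0 0 0.01"

```text
time: 12.7
tool_pos: [0.5339, -0.081, 0.1456]
ee_rot: [0.0, 0.627, 0.779, 0.0]
force: [-1.0, -1.2, -4.3]
gripper_width: 0.0222
finger_force: 108.3
```

```bash
python3 - <<'E'
from h import *
a=robot.grab_frame("top");b=robot.grab_frame("side")
def z(im,x,y,w,h,f):return cv2.resize(im[y:y+h,x:x+w],(w*f,h*f),interpolation=cv2.INTER_CUBIC)
cv2.imwrite("pics/tip1.png",np.hstack([z(a,195,160,100,100,4),z(b,230,135,100,100,4)])[:,:,::-1])
s=robot.read_state();p=s["tool_pos"];print(p,s["force"],s["torque"],s["gripper_width"],s["finger_force"])
E
```

```text
[ 0.53378179 -0.08115773  0.14530625] [-0.76205173 -0.05890278 -4.27317809] [-0.45963063 -0.03320508  0.035065  ] 0.022089532794608447 108.32375049591064
```

View pics/tip1.png

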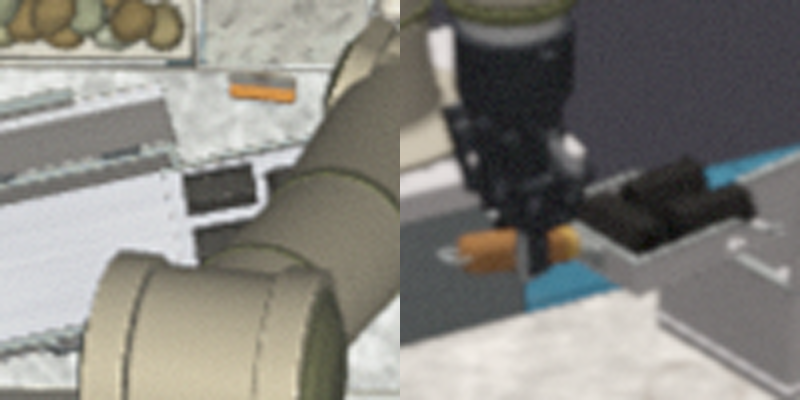

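The grip stayed at 108 N, so the pan simply lifted off the rim, still level. I'll reverse back onto the rim and then relax the grip with a different opening command.

arm_command --pt "-0.002 0 0.004 0 0.01" --pt "-0.001 0 0.004 0 0.01" --pt "-0.001 0 0.004 0 0.01" --pt "-0.001 0 0.004 0 0.01" --pt "-0.001 0 0.004 0 0.01" --pt "-0.001 0 0.004 0 0.01" --pt "0 0 0 0 0.01"

```text
time: 13.68
tool_pos: [0.5352, -0.088, 0.1212]
ee_rot: [-0.0, 0.628, 0.779, -0.0]
force: [-0.8, 0.4, -1.2]
gripper_width: 0.0217
finger_force: 108.8
```

arm_command --pt "0 0 0 0 0.02" --pt "0 0 0 0 0.02" --pt "0 0 0 0 0.02" --grip_force 25

```text
time: 14.05
tool_pos: [0.5353, -0.088, 0.1214]
ee_rot: [0.0, 0.627, 0.779, 0.0]
force: [-0.9, 0.5, -1.3]
gripper_width: 0.0222
finger_force: 108.7
```

arm_command --pt "0 0 0 0 0.0223" --grip_force 25

```text
time: 14.18
tool_pos: [0.5353, -0.088, 0.1214]
ee_rot: [0.0, 0.628, 0.779, 0.0]
force: [-0.2, 0.3, -1.3]
gripper_width: 0.0231
finger_force: 83.6
```

arm_command --pt "0 0 0 0 0.0226"

```text
time: 14.3
tool_pos: [0.5353, -0.088, 0.1213]
ee_rot: [0.0, 0.628, 0.779, 0.0]
force: [0.1, -0.3, -0.8]
gripper_width: 0.023
finger_force: 69.0
```

The grip force follows the commanded opening, so I'll ease it further in small steps.

arm_command --pt "0 0 0 0 0.0226"

```text
time: 14.42
tool_pos: [0.5353, -0.088, 0.1213]
ee_rot: [-0.0, 0.628, 0.779, 0.0]
force: [-0.3, 1.7, -0.9]
gripper_width: 0.0227
finger_force: 69.1
```

arm_command --pt "0 0 0 0 0.0229"

```text
time: 14.55
tool_pos: [0.5353, -0.088, 0.1213]
ee_rot: [-0.0, 0.628, 0.779, 0.0]
force: [-1.3, 0.7, -2.1]
gripper_width: 0.0232
finger_force: 54.4
```

arm_command --pt "0 0 0 0 0.0232"

```text
time: 14.68
tool_pos: [0.5353, -0.088, 0.1213]
ee_rot: [-0.0, 0.628, 0.779, 0.0]
force: [0.3, 1.5, -2.7]
gripper_width: 0.0234
finger_force: 39.6
```

arm_command --pt "0.001 0 -0.003 0 0.0235" --pt "0.001 0 -0.003 0 0.0235" --pt "0.001 0 -0.003 0 0.0235" --pt "0 0 -0.003 0 0.0235"

```text
time: 15.18
tool_pos: [0.5347, -0.0849, 0.1335]
ee_rot: [0.0, 0.627, 0.779, 0.0]
force: [1.2, 0.8, -4.1]
gripper_width: 0.0235
finger_force: 24.7
```

```bash
python3 - <<'E'
from h import *
F=[]
for i in range(3):
  robot.grab_frame("top");s=robot.read_state();F.append([*s["force"],*s["torque"]])
print(np.mean(F,0),s["tool_pos"],s["finger_force"])
E
```

```text
[ 0.64588073  0.0685785  -2.75156677 -0.12883139 -0.04097976  0.00381054] [ 0.53470121 -0.0850655   0.1334887 ] 24.728447198867798
```

The pan now pivots with the lip loaded at about 2 N. I'll continue the arc.

arm_command --pt "0.002 0 -0.006 0 0.0235" --pt "0.002 0 -0.006 0 0.0235" --pt "0.002 0 -0.006 0 0.0235" --pt "0.003 0 -0.006 0 0.0235" --pt "0.003 0 -0.006 0 0.0235" --pt "0.003 0 -0.006 0 0.0235" --pt "0.003 0 -0.006 0 0.0235" --pt "0.003 0 -0.005 0 0.0235" --pt "0 0 0 0 0.0235"

```text
time: 16.45
tool_pos: [0.5303, -0.0642, 0.1807]
ee_rot: [0.0, 0.627, 0.779, 0.0]
force: [-0.1, -0.1, -3.1]
gripper_width: 0.0234
finger_force: 25.4
```

```bash
python3 - <<'E'
from h import *
F=[]
for i in range(2):
  a=robot.grab_frame("top");b=robot.grab_frame("side");s=robot.read_state();F.append([*s["force"],*s["torque"]])
print(np.mean(F,0),s["tool_pos"],s["finger_force"])
def z(im,x,y,w,h,f):return cv2.resize(im[y:y+h,x:x+w],(w*f,h*f),interpolation=cv2.INTER_CUBIC)
cv2.imwrite("pics/tip2.png",np.hstack([z(a,195,160,100,100,4),z(b,230,120,100,100,4)])[:,:,::-1])
E
```

```text
[ 0.58252203  1.33216604 -2.17497059  0.32977437 -0.04776161  0.06230014] [ 0.53018104 -0.06446887  0.18019719] 25.441053807735443
```

View pics/tip2.png

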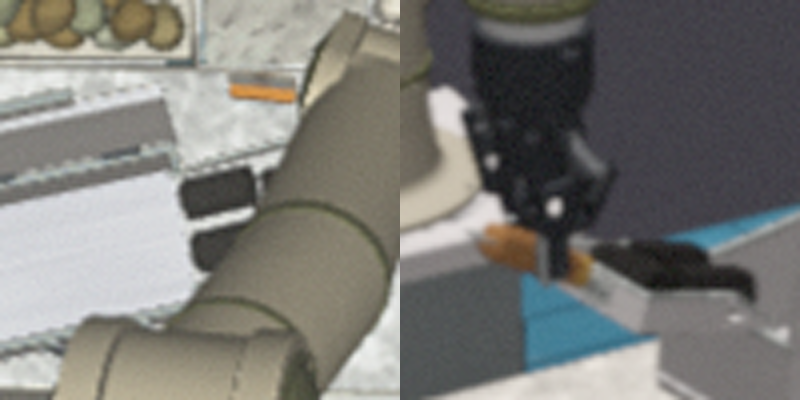

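The pan is tilted about 20° with its lip on the rim at (745,320) in the side crop, and the briquettes are starting to creep forward. I'll continue.

arm_command --pt "0.004 0 -0.005 0 0.0235" --pt "0.004 0 -0.006 0 0.0235" --pt "0.004 0 -0.005 0 0.0235" --pt "0.004 0 -0.005 0 0.0235" --pt "0.004 0 -0.005 0 0.0235" --pt "0.004 0 -0.005 0 0.0235" --pt "0.005 0 -0.004 0 0.0235" --pt "0.004 0 -0.004 0 0.0235" --pt "0 0 0 0 0.0235" --pt "0 0 0 0 0.0235"

```text
time: 17.9
tool_pos: [0.5232, -0.0324, 0.2193]
ee_rot: [0.0, 0.628, 0.779, 0.0]
force: [-0.6, -0.9, -2.4]
gripper_width: 0.0237
finger_force: 26.6
```

```bash
python3 - <<'E'
from h import *
F=[]
for i in range(2):
  a=robot.grab_frame("top");b=robot.grab_frame("side");s=robot.read_state();F.append([*s["force"],*s["torque"]])
print(np.mean(F,0),s["tool_pos"],s["finger_force"])
def z(im,x,y,w,h,f):return cv2.resize(im[y:y+h,x:x+w],(w*f,h*f),interpolation=cv2.INTER_CUBIC)
cv2.imwrite("pics/tip3.png",np.hstack([z(a,195,160,100,100,4),z(b,230,120,100,100,4)])[:,:,::-1])
E
```

```text
[ 0.20916287  0.38468724 -2.31003119 -0.15343101 -0.04973562 -0.01656772] [ 0.52314301 -0.03253327  0.21917091] 26.552339494228363
```

View pics/tip3.png

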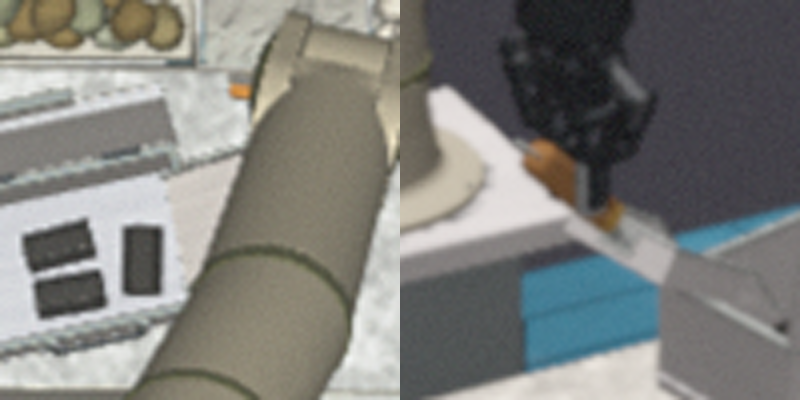

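All three briquettes lie in the box, at (60,245), (70,293) and (142,260) in the top crop. I'll reverse the arc to level the pan on the rim.

arm_command --pt "-0.004 0 0.004 0 0.0235" --pt "-0.005 0 0.004 0 0.0235" --pt "-0.004 0 0.005 0 0.0235" --pt "-0.004 0 0.005 0 0.0235" --pt "-0.004 0 0.005 0 0.0235" --pt "-0.004 0 0.005 0 0.0235" --pt "-0.004 0 0.006 0 0.0235" --pt "-0.004 0 0.005 0 0.0235" --pt "-0.003 0 0.005 0 0.0235" --pt "-0.003 0 0.006 0 0.0235" --pt "-0.003 0 0.006 0 0.0235" --pt "-0.003 0 0.006 0 0.0235"

```text
time: 19.6
tool_pos: [0.5328, -0.0765, 0.1569]
ee_rot: [0.0, 0.628, 0.779, -0.0]
force: [0.1, 1.0, 0.0]
gripper_width: 0.0238
finger_force: 24.4
```

arm_command --pt "-0.003 0 0.006 0 0.0235" --pt "-0.002 0 0.006 0 0.0235" --pt "-0.002 0 0.006 0 0.0235" --pt "-0.002 0 0.006 0 0.0235" --pt "0 0 0.003 0 0.0235" --pt "-0.001 0 0.003 0 0.0235" --pt "-0.001 0 0.003 0 0.0235" --pt "-0.001 0 0.003 0 0.0235" --pt "0 0 0 0 0.0235" --pt "0 0 0 0 0.0235"

```text
time: 20.85
tool_pos: [0.5353, -0.0879, 0.1213]
ee_rot: [-0.0, 0.627, 0.779, -0.0]
force: [-0.2, 1.6, 0.2]
gripper_width: 0.0233
finger_force: 23.7
```

arm_command --pt "0 0 0 0 0.022" --pt "0 0 0 0 0.01" --pt "0 0 0 0 0.01" --pt "0 0 0 0 0.01" --pt "0 0 -0.004 0 0.01" --pt "0 0 -0.01 0 0.01" --pt "0 0 -0.015 0 0.01" --pt "0 0 -0.015 0 0.01" --pt "0 0 0 0 0.01" --grip_force 110

```text
time: 21.98
tool_pos: [0.5361, -0.0881, 0.167]
ee_rot: [0.001, 0.627, 0.779, 0.001]
force: [0.1, -0.7, -2.3]
gripper_width: 0.0223
finger_force: 107.8
```

```bash
python3 - <<'E'
from h import *
s=robot.read_state();print(s["tool_pos"],s["force"],s["torque"],s["finger_force"])
plan([(.53,-.1,.165,102),(.46,-.2,.165,82),(.42,-.2345,.08,74.2),(.42,-.2345,.03,74.2)],step=.025,tstep=.09,w=.01)
E
```

```text
[ 0.5361257  -0.0881394   0.16695227] [ 0.07657974 -0.67836083 -2.2638073 ] [-0.28559804 -0.0661494  -0.0103181 ] 107.8068208694458
13
[[-0.01, -0.009, 0.002, np.float64(0.0), 0.01],
[-0.017, -0.018, -0.0, np.float64(0.07), 0.01],
[-0.018, -0.017, -0.0, np.float64(0.07), 0.01],
[-0.019, -0.015, -0.0, np.float64(0.07), 0.01],
[-0.02, -0.014, -0.0, np.float64(0.07), 0.01],
[-0.02, -0.012, -0.0, np.float64(0.07), 0.01],
[-0.008, -0.007, 0.017, np.float64(0.03), 0.01],
[-0.008, -0.007, 0.017, np.float64(0.03), 0.01],
[-0.008, -0.007, 0.017, np.float64(0.03), 0.01],
[-0.009, -0.006, 0.017, np.float64(0.02), 0.01],
[-0.009, -0.006, 0.017, np.float64(0.03), 0.01],
[0.0, 0.0, 0.025, np.float64(-0.0), 0.01],
[0.0, 0.0, 0.025, np.float64(-0.0), 0.01]]
[ 0.41994465 -0.23469461  0.02995227] 74.19496630172269
```

arm_command --pt "-0.012 -0.009 0 0 0.01" --pt "-0.017 -0.018 0 0.07 0.01" --pt "-0.018 -0.017 0 0.07 0.01" --pt "-0.019 -0.015 0 0.07 0.01" --pt "-0.02 -0.014 0 0.07 0.01" --pt "-0.02 -0.012 0 0.07 0.01" --pt "-0.008 -0.007 0.017 0.03 0.01" --pt "-0.008 -0.007 0.017 0.03 0.01" --pt "-0.008 -0.007 0.017 0.03 0.01" --pt "-0.009 -0.006 0.017 0.02 0.01" --pt "-0.009 -0.006 0.017 0.03 0.01" --pt "0 0 0.025 0 0.01"

```text
time: 23.48
tool_pos: [0.4189, -0.2381, 0.0551]
ee_rot: [0.001, 0.799, 0.601, -0.0]
force: [-0.3, -0.0, -2.2]
gripper_width: 0.0223
finger_force: 107.9
```

arm_command --pt "0 0 0.015 0 0.01" --pt "0 0 0.01 0 0.01" --pt "0 0 0 0 0.01" --pt "0 0 0.002 0 0.01" --pt "0 0 0.002 0 0.01" --pt "0 0 0 0 0.01"

```text
time: 24.22
tool_pos: [0.4197, -0.2365, 0.0265]
ee_rot: [0.0, 0.798, 0.603, 0.0]
force: [0.1, -0.5, -2.4]
gripper_width: 0.0223
finger_force: 107.9
```

arm_command --pt "0 0 0.002 0 0.01" --pt "0 0 0.001 0 0.01" --pt "0 0 0.001 0 0.01" --pt "0 0 0 0 0.01"

```text
time: 24.72
tool_pos: [0.4195, -0.2367, 0.0225]
ee_rot: [0.0, 0.798, 0.603, 0.0]
force: [-2.4, -0.4, 2.7]
gripper_width: 0.0223
finger_force: 108.8
```

arm_command --pt "0 0 0.001 0 0.01" --pt "0 0 0 0 0.01" --pt "0 0 0 0 0.01"

```text
time: 25.1
tool_pos: [0.4194, -0.2369, 0.0219]
ee_rot: [0.0, 0.798, 0.603, 0.0]
force: [-3.7, -1.1, 10.0]
gripper_width: 0.0224
finger_force: 109.8
```

The pan is seated on the counter. I'll release it and retreat upwards.

arm_command --pt "0 0 -0.001 0 0.0232" --pt "0 0 0 0 0.026" --pt "0 0 0 0 0.035" --pt "0 0 0 0 0.06" --pt "0 0 0 0 0.07" --pt "0 0 -0.02 0 0.07" --pt "0 0 -0.04 0 0.07" --pt "0 0 -0.05 0 0.07" --pt "0 0 -0.05 0 0.07" --pt "0 0 -0.05 0 0.04" --pt "0 0 -0.05 0 0.0" --pt "0 0 -0.04 0 0.0"

```text
time: 26.6
tool_pos: [0.4193, -0.2365, 0.3242]
ee_rot: [0.0, 0.798, 0.603, 0.0]
force: [1.3, 0.7, -0.8]
gripper_width: 0.0157
finger_force: 0.0
```

```bash
python3 - <<'E'
from h import *
a=robot.grab_frame("top");b=robot.grab_frame("side")
s=robot.read_state();print(s["tool_pos"],s["force"],s["gripper_width"],yaw_of(s["ee_rot"]))
def z(im,x,y,w,h,f):return cv2.resize(im[y:y+h,x:x+w],(w*f,h*f),interpolation=cv2.INTER_CUBIC)
cv2.imwrite("pics/rel.png",np.hstack([z(a,165,170,133,100,3),z(b,160,130,200,150,2)])[:,:,::-1])
E
```

```text
[ 0.42079583 -0.23753342  0.32587406] [-0.03873708  0.18683203 -1.04136633] 0.0012023350373576657 74.18993798133711
```

View pics/rel.png

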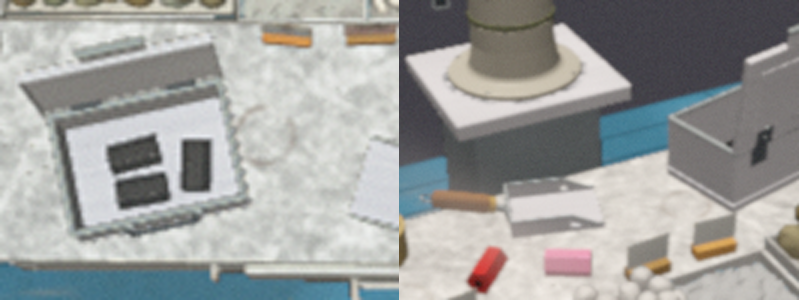

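The pan lies flat and empty where it was, with its handle at (465,200) in the side crop. The briquettes are in the box and the lid is still open. Next I'll go behind the lid.

```bash
python3 - <<'E'
from h import *
plan([(.56,-.1,.335,88),(.63,.1,.335,102.1),(.613,.213,.335,102.1),(.613,.213,.24,102.1)],step=.05,w=0.)
# closing arc in (tool y = +e, tool z): hinge-relative
import math
hx=np.array([.550,.200]);e=np.array([.978,.21])
for ph in range(100,-1,-10):
  a=math.radians(ph);r,t,c=.135,.003,.015
  E=-r*math.cos(a)+t*math.sin(a)+c;Z=.101+r*math.sin(a)+t*math.cos(a)
  print(ph,round(E,3),round(Z,3),np.round(hx+E*e,3))
E
```

```text
14
[[0.043, 0.024, -0.002, np.float64(-0.06), 0.0],
[0.041, 0.027, -0.002, np.float64(-0.06), 0.0],
[0.039, 0.029, -0.003, np.float64(-0.06), 0.0],
[0.038, 0.031, -0.002, np.float64(-0.06), 0.0],
[0.04, 0.013, -0.0, np.float64(-0.05), 0.0],
[0.04, 0.014, -0.0, np.float64(-0.05), 0.0],
[0.039, 0.017, -0.0, np.float64(-0.05), 0.0],
[0.038, 0.018, -0.0, np.float64(-0.05), 0.0],
[0.037, 0.02, -0.0, np.float64(-0.05), 0.0],
[0.038, 0.003, -0.0, np.float64(0.0), 0.0],
[0.038, 0.002, -0.0, np.float64(0.0), 0.0],
[0.038, 0.003, -0.0, np.float64(0.0), 0.0],
[0.0, -0.0, 0.047, np.float64(0.0), 0.0],
[0.0, -0.0, 0.048, np.float64(0.0), 0.0]]
[0.61314351 0.21281975 0.23987406] 102.26486994274748
100 0.041 0.233 [0.59  0.209]
90 0.018 0.236 [0.568 0.204]
80 -0.005 0.234 [0.545 0.199]
70 -0.028 0.229 [0.522 0.194]
60 -0.05 0.219 [0.501 0.19 ]
50 -0.069 0.206 [0.482 0.185]
40 -0.086 0.19 [0.465 0.182]
30 -0.1 0.171 [0.452 0.179]
20 -0.111 0.15 [0.442 0.177]
10 -0.117 0.127 [0.435 0.175]
0 -0.12 0.104 [0.433 0.175]
```

arm_command --pt "0.043 0.024 -0.002 -0.06 0" --pt "0.041 0.027 -0.002 -0.06 0" --pt "0.039 0.029 -0.003 -0.06 0" --pt "0.038 0.031 -0.002 -0.06 0" --pt "0.04 0.013 0 -0.05 0" --pt "0.04 0.014 0 -0.05 0" --pt "0.039 0.017 0 -0.05 0" --pt "0.038 0.018 0 -0.05 0" --pt "0.037 0.02 0 -0.05 0" --pt "0.038 0.003 0 0 0" --pt "0.038 0.002 0 0 0" --pt "0.038 0.003 0 0 0"

```text
time: 28.2
tool_pos: [0.6112, 0.2149, 0.3299]
ee_rot: [-0.0, 0.628, 0.779, -0.001]
force: [0.8, 0.1, -0.4]
gripper_width: -0.0004
finger_force: 0.0
```

arm_command --pt "0 0 0.02 0 0" --pt "0 0 0.025 0 0" --pt "0 0 0.025 0 0" --pt "0 0 0.025 0 0" --pt "0 0 0 0 0"

```text
time: 28.82
tool_pos: [0.6103, 0.2134, 0.2336]
ee_rot: [-0.001, 0.628, 0.779, -0.002]
force: [-0.1, 0.6, 1.0]
gripper_width: 0.0003
finger_force: 0.0
```

arm_command --pt "0 -0.008 0 0 0" --pt "0 -0.008 0 0 0" --pt "0 -0.008 0 0 0" --pt "0 -0.008 0 0 0" --pt "0 0 0 0 0"

```text
time: 29.45
tool_pos: [0.5799, 0.207, 0.2367]
ee_rot: [-0.0, 0.627, 0.779, 0.0]
force: [-0.1, 0.6, 0.9]
gripper_width: 0.0001
finger_force: 0.0
```

arm_command --pt "0 -0.008 0 0 0" --pt "0 -0.009 0 0 0" --pt "0 -0.009 0 0 0" --pt "0 -0.01 0.001 0 0"

```text
time: 29.95
tool_pos: [0.5447, 0.199, 0.2352]
ee_rot: [0.0, 0.628, 0.779, -0.0]
force: [0.9, 0.3, -0.1]
gripper_width: 0.0002
finger_force: 0.7
```

arm_command --pt "0 -0.011 0.003 0 0" --pt "0 -0.012 0.003 0 0" --pt "0 -0.011 0.005 0 0" --pt "0 -0.011 0.005 0 0"

```text
time: 30.45
tool_pos: [0.5006, 0.1896, 0.2189]
ee_rot: [-0.0, 0.628, 0.779, -0.0]
force: [2.1, -1.1, 0.2]
gripper_width: -0.0003
finger_force: 0.6
```

arm_command --pt "0 -0.01 0.006 0 0" --pt "0 -0.009 0.007 0 0" --pt "0 -0.009 0.008 0 0" --pt "0 -0.008 0.008 0 0" --pt "0 -0.007 0.009 0 0" --pt "0 -0.007 0.01 0 0"

```text
time: 31.2
tool_pos: [0.4522, 0.1791, 0.1706]
ee_rot: [0.0, 0.628, 0.779, -0.0]
force: [1.1, 0.2, 0.9]
gripper_width: 0.0004
finger_force: 0.3
```

arm_command --pt "0 -0.006 0.01 0 0" --pt "0 -0.005 0.011 0 0" --pt "0 -0.003 0.011 0 0" --pt "0 -0.003 0.012 0 0" --pt "0 0 0 0 0"

```text
time: 31.82
tool_pos: [0.4354, 0.1753, 0.1263]
ee_rot: [-0.0, 0.628, 0.779, -0.001]
force: [0.5, 0.8, 0.2]
gripper_width: 0.0006
finger_force: 0.0
```

```bash
python3 - <<'E'
from h import *
F=[]
for i in range(3):
  b=robot.grab_frame("side");s=robot.read_state();F.append([*s["force"],*s["torque"]])
print(np.mean(F,0),s["tool_pos"])
o=cv2.imread("pics/side0.png")[:,:,::-1].astype(int)
d=np.abs(b.astype(int)-o).sum(2)
# old lid top corners (side px): is that still lid coloured?
for uv in((334,160),(370,150),(350,175)):print(uv,o[uv[1],uv[0]],b[uv[1],uv[0]])
E
```

```text
[ 0.23070099  0.03234914 -0.04720027  0.00794536  0.01175002  0.01508593] [0.43633525 0.17556214 0.12739364]
(334, 160) [196 191 189] [48 48 52]
(370, 150) [124 120 119] [65 62 71]
(350, 175) [123 120 117] [222 217 215]
```

The lid has left its open pose. I'll press down slowly until it makes contact.

arm_command --pt "0 -0.001 0.006 0 0" --pt "0 -0.001 0.006 0 0" --pt "0 0 0.005 0 0" --pt "0 0 0.002 0 0" --pt "0 0 0 0 0"

```text
time: 32.6
tool_pos: [0.434, 0.175, 0.1081]
ee_rot: [-0.0, 0.628, 0.779, -0.0]
force: [-0.4, 0.1, -0.5]
gripper_width: -0.0003
finger_force: 0.0
```

arm_command --pt "0 0 0.002 0 0" --pt "0 0 0 0 0"

```text
time: 32.85
tool_pos: [0.4341, 0.1751, 0.1063]
ee_rot: [0.0, 0.628, 0.779, 0.0]
force: [-0.0, 0.5, -0.3]
gripper_width: -0.0003
finger_force: 0.0
```

arm_command --pt "0 0 0.001 0 0" --pt "0 0 0.001 0 0" --pt "0 0 0 0 0"

```text
time: 33.22
tool_pos: [0.4341, 0.1752, 0.105]
ee_rot: [-0.0, 0.628, 0.779, 0.0]
force: [-1.8, -0.6, 13.4]
gripper_width: -0.0001
finger_force: 6.8
```

arm_command --pt "0 0 0.001 0 0" --pt "0 0 0 0 0"

```text
time: 33.48
tool_pos: [0.4342, 0.1752, 0.1048]
ee_rot: [-0.0, 0.628, 0.778, 0.001]
force: [-5.3, -2.8, 29.1]
gripper_width: -0.0004
finger_force: 14.8
```

Hard contact at z = 0.105 m, which matches a shut lid. I'll retreat and check numerically.

arm_command --pt "0 0 -0.005 0 0" --pt "0 0 -0.02 0 0" --pt "0 0 -0.04 0 0" --pt "0 0 -0.05 0 0" --pt "0 0 -0.05 0 0" --pt "-0.05 0 -0.04 0 0" --pt "-0.06 0 0 0 0" --pt "-0.06 0 0 0 0" --pt "-0.06 0 0 0 0" --pt "-0.04 0 0 0 0" --pt "0 0 0 0 0"

```text
time: 34.85
tool_pos: [0.4911, -0.0907, 0.3074]
ee_rot: [0.001, 0.63, 0.777, -0.0]
force: [-0.7, 0.1, -0.6]
gripper_width: 0.0003
finger_force: 0.0
```

```bash
python3 - <<'E'
from h import *
b=robot.grab_frame("side");a=robot.grab_frame("top");s=robot.read_state();print(s["time"],s["tool_pos"],s["force"])
cv2.imwrite("pics/end_s.png",b[:,:,::-1]);cv2.imwrite("pics/end_t.png",a[:,:,::-1])
hx=np.array([.55,.2]);e=np.array([.978,.21]);l=np.array([-.21,.978])
# sample brightness along lid line (top view) at z=.105, and in side view across front edge
for n,im in(("top",a),("side",b)):
  for k in(-.07,.07):
    print(n,k,[int(im[int(round(v)),int(round(u))].mean()) for r in np.arange(-.02,.2,.01) for u,v in[proj(n,[*(hx-r*e+k*l),.105])]])
o=cv2.imread("pics/top0.png")[:,:,::-1]
d=(np.abs(a.astype(int)-o).sum(2)>120).astype(np.uint8)[170:262,135:465]
k,_,st,ce=cv2.connectedComponentsWithStats(cv2.morphologyEx(d,cv2.MORPH_OPEN,np.ones((3,3))))
print(st[1:]+[135,170,0,0,0])
o=cv2.imread("pics/side0.png")[:,:,::-1]
d=(np.abs(b.astype(int)-o).sum(2)>120).astype(np.uint8)
k,_,st,ce=cv2.connectedComponentsWithStats(cv2.morphologyEx(d,cv2.MORPH_OPEN,np.ones((3,3))))
print(st[1:])
E
```

```text
34.95 [ 0.49082066 -0.08727497  0.30707778] [ 0.40125313  0.0643511  -0.64031324]
top -0.07 [194, 194, 224, 221, 219, 218, 218, 217, 217, 215, 214, 211, 212, 216, 216, 216, 223, 189, 196, 198, 201, 202]
top 0.07 [213, 211, 90, 120, 92, 214, 213, 212, 212, 209, 210, 209, 209, 215, 219, 213, 215, 110, 206, 206, 131, 109]
side -0.07 [55, 75, 210, 213, 212, 208, 215, 212, 215, 212, 211, 213, 214, 214, 212, 219, 208, 132, 125, 85, 67, 64]
side 0.07 [136, 85, 99, 109, 122, 198, 218, 219, 220, 219, 218, 218, 218, 218, 216, 220, 199, 90, 67, 64, 68, 66]
[[ 290  170    3    2    6]
 [ 296  170    7    4   18]
 [ 308  173    5    4   17]
 [ 283  174    4    4   15]
 [ 311  177   16   31  246]
 [ 198  182   15    8   76]
 [ 172  185   68   63 1122]
 [ 255  185   60   77 2334]
 [ 193  186    4    5   19]
 [ 290  219   16   12  132]
 [ 304  222   15   24  194]
 [ 287  232   18   15  149]
 [ 208  241   21   10  124]]
[[ 225    0    4    2    8]
 [ 235    0    5    4   16]
 [ 266    0    5    3   14]
 [ 430    0    3    2    6]
 [ 235    5   13   17  127]
 [ 425    6   14    7   66]
 [ 437   18    7   13   46]
 [ 243   22   11    3   33]
 [ 218   27   18   26  189]
 [ 422   32    6    4   18]
 [ 429   34   16    3   48]
 [ 430   43    3    3    9]
 [ 197   55   21   19  232]
 [ 249   56   10    5   32]
 [ 241   70   12    4   46]
 [ 228   73   10   29  163]
 [ 191   74   10   36  172]
 [ 205   77   22   18  170]
 [ 231  103    5   12   43]
 [ 217  104   13    9   87]
 [ 209  106    5    5   21]
 [ 295  137   94   69 2671]
 [ 367  166    3    3    9]
 [ 233  219   25   21  419]
 [ 219  222   14   18  210]]
```

In both views the lid covers the box from the hinge to 145 mm at z = 0.105 m. Apart from the arm, only the lid and the pan's contents have changed, so I'm handing in.

```bash
python3 -c "
from plant import robot
print(robot.close_job())"
```

```text
the job is handed in; nothing more can be done
None
```

The job is handed in: all three briquettes are in the box, the empty pan is back flat on the counter, and the lid is fully shut. It took about 35 s of the 72 s. On the first try at tipping, the pan lifted level off the rim, so I lowered it back and eased the grip before tipping.

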